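# Roll-test the clay rollers and reject the unbalanced one

### The arm

A 6-joint arm with a two-finger parallel gripper is mounted at the origin on the work surface. World frame = base frame: x ahead of the robot, y to its left, z up, the work surface at z = 0. Lengths are in m, angles in degrees, forces in N, time in s.
With the tool pointing down it reaches from about 0.35 to 0.875 m from the base axis. Payload 4.2 kg.
Tool frame: the origin (TCP) lies midway between the tips of the shut fingers; the grasp point (between the pads) lies 19 mm behind it (r.pinch_z is the distance from the TCP to the grasp point, in m); z points along the fingers, y is the line along which they close (so a half turn about z gives the same grasp; the last joint's range is limited). The gripper opens to 87 mm and grips with 3 to 60 N. Pads are 19 mm wide; open, the fingers measure 117 mm over their backs; the gripper's body (75 mm by 190 mm) begins 51 mm behind the grasp point.
Start: joints at [-58.579, 22.042, 0.453, 0, -68.411, -14.817], TCP at [0.179, -0.599, 0.223] pointing down, gripper open.
Joint ranges: [-179.83, 179.83], [-69.29, 118.12], [-61.27, 80.66], [-181.25, 117.63], [-171.15, -9.14], [-177.46, 177.46]. Speed limits (degrees/s): [159.86, 159.86, 180, 180, 180, 180].

### API

Orientations are given as a 3x3 rotation matrix whose columns are the frame's x, y, z axes.
In Python, from station import r, imaging, models gives the robot as it stands. The module is installed in compiled form; this text tells all that it offers.
- The arm moves only by the tool apply_moves, never from a script. Its argument "moves" is a list of rows, each a list of 2 entries, a list of its own where there are three numbers: the shift along the tool's x, y, z in m, then the turn about the tool's z in degrees. A call has 1 to 5 rows; each row shifts and turns the commanded pose from where the row before left it, along the tool's axes as they then stand; what a row does not reach is not made up. A row lasts 1/12 s, in which the tool goes at most 41.7 mm and 7.16 degrees, less where a joint would pass 70% of its speed; a pose out of reach is approached as far as the arm can. A call is refused whole if a number of a shift passes 0.0417 or a number of a turn 7.16, either way. A call with a gripper value outside its range is refused whole. "hand" is the finger opening in m, from 0 to 0.087, set as the call begins (left out, the last holds). The fingers move at their own pace and stop on an object; the grip force is fixed at half the most. Time passes only in rows, so rows that do not move let the fingers close. It gives the time, the measured TCP pose, the force, the opening and the grip force at its end, in the units of the state.
- r.sense(): the state, without advancing time (a new reading comes with each control period).
- imaging.capture(name): name is "side" or "top"; returns a dict with "frame" (480x640x3 uint8, blue, green, red), "intrinsics" (3x3 intrinsics, pixels), "dist" ([k1, k2, p1, p2, k3] as OpenCV has them; the pictures are not rectified), "eye" and "orientation" of the camera in the world. Camera axes: x right, y down, z forward; pixel columns grow to the right and rows downward; lengths in m; the calibration is good to about 2 mm. A picture is of the moment at which its call begins. There is no depth.
- r.finish_job(): hands the job in; it is judged then, once.
Trained networks look in a picture, given as the dict that the camera call returned (one of the last four; its "shot" number tells which), for a name from the list of things; names that differ only in an ending like _2 or _b are one class to them, and where a whole thing is asked for, a point or a joint stands for the part that bears it (a point fixed in the world has none). Each returns a list of dicts, best first, with "confidence" (0 to 1); they miss things now and then, are a little off and sometimes report something else, mostly with a low value. They report only what shows in the picture. A call takes as long as a camera call. They do not tell look-alikes from the thing itself.
- models.cut_out(picture, target): "region" (480x640 bool, what is visible of it) and "extent" ([left, top, width, height] as shares, 0 to 1, of the picture: columns of its width, rows of its height, round what is visible of it).
- models.place_of(picture, target): "at" ([column, row] as shares, 0 to 1, of the picture: columns of its width, rows of its height: a listed point, or the origin of a listed thing).
The state is a dict: "time_s": time; "joints": joint angles; "joint_velocities": joint speeds; "effort": joint torques, N m; "tcp_pos": TCP position; "ee_rot": TCP orientation; "wrist_force": force on the tool from outside, world axes, zero at the start; "moment": the same for the moment, N m; "gripper_width": opening from 0.0 (shut) to 1.0 (fully open); "gripper_force": force on a finger pad.
Only numpy, scipy, OpenCV 4.12 (cv2) and the standard library are available. Lean on these libraries where they do the work, as an engineer would, in place of code of your own. Each camera call takes 0.05 s, during which the arm holds its last target. There are 200 camera calls.

### The job

Roll each of the three steel clay rollers gently across the grey plate, from the near rest into the far rest, feeling which one is unbalanced and wants to rock. When all three lie in the far rest, take out the one that rocks and lay it gently in the red reject bin. Leave the two good ones in the far rest, never gripped or lifted off the plate, and do not press on the plate or disturb the other things on the table.

Things in the scene. Friction and masses are not known exactly. Their poses are not given: they have to be found in the camera images.
- roller_a: One of three look-alike smooth (friction 0.45) steel clay rollers, 44 mm in diameter, 85 mm long, 0.52 to 0.72 kg, blue stripe. Origin on its axis at mid length, y along the axis. True ones roll with almost no force. One (any of the three) is 3 mm off balance inside: it needs 1 to 2.5 N forward for half a turn, must be held back as much in the other half, and rocks if let go.
- roller_b: One of three look-alike smooth (friction 0.45) steel clay rollers, 44 mm in diameter, 85 mm long, 0.52 to 0.72 kg, blue stripe. Origin on its axis at mid length, y along the axis. True ones roll with almost no force. One (any of the three) is 3 mm off balance inside: it needs 1 to 2.5 N forward for half a turn, must be held back as much in the other half, and rocks if let go.
- roller_c: One of three look-alike smooth (friction 0.45) steel clay rollers, 44 mm in diameter, 85 mm long, 0.52 to 0.72 kg, blue stripe. Origin on its axis at mid length, y along the axis. True ones roll with almost no force. One (any of the three) is 3 mm off balance inside: it needs 1 to 2.5 N forward for half a turn, must be held back as much in the other half, and rocks if let go.
- plate: Fixed flat grey plate, 270 (x) x 410 (y) x 16 mm, origin under its centre on the table, x away from the robot: rollers roll along +x. Wooden strips along y form a near rest at x = -69 mm and a far rest at x = +69 mm: 138 mm apart, just one turn of a roller, with 90 mm of bare flat between.
- start_rest (a point): Middle of the near rest on the plate's top surface (16 mm above the table); axes as the plate's. A rest is the gap between a bevelled ridge (21 mm wide, 1.5 mm high, crest 13.5 mm inward of the middle) and an outer strip 6 mm wide, 5 mm high, its centre 20 mm outward. Rolling over a ridge takes 2 to 5 N. The rollers start in it side by side about 120 mm apart, axes along the plate's y.
- far_rest (a point): Middle of the far rest on the plate's top surface; axes as the plate's. A roller lying home in it touches the plate, its axis 22 mm above this point, centre within about 3 mm of it in x; it keeps its own place along y.
- reject_bin_in (a point): Centre of the inner floor of the fixed red open reject bin, 170 (x) x 130 (y) x 60 mm outside, walls 4 mm, floor 4 mm thick, rim 56 mm above this point; axes as the bin's. It stands left or right of the plate; a blue tub of the same size holding a clay block stands on the other side.
- test_tile: Bystander, leave alone: terracotta test tile 50 x 26 x 8 mm lying on the rolling plate's left (+y) margin.
- brush: Bystander, leave alone: brush lying to the left of the plate, beyond the bins.
- spatula: Bystander, leave alone: spatula lying to the right of the plate, beyond the bins.
- mug: Bystander, leave alone: white mug, 80 mm wide, 90 mm tall.
- dowel: Bystander, leave alone: loose wooden dowel, 18 mm thick, 150 mm long, off to the right of the plate.
- reject_bin: The red reject bin itself (see reject_bin_in); origin under its centre on the table.
There are look-alikes about, which are no part of the job. Leave any pink or purple look-alike of the roller_b alone.

How it is judged (in metres and radians):
On the way:
1. all three rollers lie in the far rest (x of roller_a in the frame of far_rest between -0.007 and 0.007 m and y of roller_a in the frame of far_rest between -0.19 and 0.19 m and z of each of roller_a, roller_b, roller_c in the frame of far_rest below 0.027 m and angle between the y axis of each of roller_a, roller_b, roller_c and the y axis of far_rest, either way round below 0.15 rad and x of roller_b in the frame of far_rest between -0.007 and 0.007 m and y of roller_b in the frame of far_rest between -0.19 and 0.19 m and x of roller_c in the frame of far_rest between -0.007 and 0.007 m and y of roller_c in the frame of far_rest between -0.19 and 0.19 m), for 0.2 s.
At the end, for the whole second after the job is handed in: The unbalanced roller lies at rest inside the red reject bin, its axis less than 35 mm above the bin's floor, and the two good rollers lie at rest in the far rest: axis within 7 mm of its middle line, down on the plate (axis under 27 mm above it), square to within 0.15 rad (x of roller_b in the frame of reject_bin_in between -0.082 and 0.082 m and y of roller_b in the frame of reject_bin_in between -0.062 and 0.062 m and z of roller_b in the frame of reject_bin_in below 0.035 m and x of roller_a in the frame of far_rest between -0.007 and 0.007 m and y of roller_a in the frame of far_rest between -0.19 and 0.19 m and z of each of roller_a, roller_c in the frame of far_rest below 0.027 m and angle between the y axis of each of roller_a, roller_c and the y axis of far_rest, either way round below 0.15 rad and x of roller_c in the frame of far_rest between -0.007 and 0.007 m and y of roller_c in the frame of far_rest between -0.19 and 0.19 m and linear speed of each of roller_a, roller_b, roller_c below 0.02 m/s); the robot touches nothing.
It fails at once if a good roller is pushed or gripped with more than 18 N by the fingers (contact force between the fingers and roller_a above 18 N or contact force between the fingers and roller_c above 18 N).
It fails at once if a good roller is lifted more than 15 mm off the plate (z of any of roller_a, roller_c in the frame of far_rest above 0.037 m).
It fails at once if the fingers press on the plate with more than 20 N (contact force between the fingers and plate above 20 N).
It fails at once if the rejected roller is dropped or thrown into the bin (impact over 200 N, a fall of some 2 cm) (contact force between roller_b and reject_bin above 200 N).
It fails at once if another thing is moved more than 30 mm (distance of any of test_tile, brush, spatula, mug, dowel from where it was at the start of the episode above 0.03 m).
It also fails if it takes over 72 s, if anything falls off the work surface, if the arm or the gripper's body presses on something with over 40 N, if the wrist force passes 120 N, or if a joint passes its speed limit or range.

## Working session

There is one attempt and no reset: what is moved stays moved. The work goes in short steps, Python scripts to look and compute and a tool call to move; the robot and the scene stay as the last step left them, time stands still between calls to the robot, and variables do not carry over. Pictures are saved under pics/ and viewed, at most 10 in all, crops included, and the job is handed in when it is done.

Besides the shell and the picture viewer there is one more tool, called after ">>>" in YAML: its name, and indented under it one key for each argument. apply_moves: Moves the arm, as the interface text tells. Its arguments: {"type":"object","properties":{"moves":{"type":"array"},"hand":{"type":"number"}},"required":["moves"]}

```bash
mkdir -p pics; cat > h.py <<'E'
import numpy as np, cv2
from station import r, imaging, models
def ray(p,uv):
    K=np.array(p["intrinsics"]);d=np.array(p["dist"])
    n=cv2.undistortPoints(np.array([[uv]],float),K,d)[0,0]
    return np.array(p["eye"]),np.array(p["orientation"])@np.array([n[0],n[1],1])
def onz(p,uv,z):
    e,d=ray(p,uv);return e+d*(z-e[2])/d[2]
def proj(p,X):
    R=np.array(p["orientation"]);t=-R.T@np.array(p["eye"])
    return cv2.projectPoints(np.array(X,float).reshape(-1,3),cv2.Rodrigues(R.T)[0],t,np.array(p["intrinsics"]),np.array(p["dist"]))[0][:,0]
E
python3 - <<'E'
from h import *
for n in("top","side"):
    p=imaging.capture(n);cv2.imwrite(f"pics/{n}0.png",p["frame"]);print(n,np.round(p["eye"],3),np.round(p["orientation"],3).tolist())
    for t,z in(("roller_a",.038),("plate",0),("start_rest",.016),("far_rest",.016),("reject_bin_in",.004),("test_tile",.02)):
        for q in models.place_of(p,t)[:5]:
            uv=np.array(q["at"])*[640,480];print(t,round(q["confidence"],2),uv.round(),onz(p,uv,z).round(3))
s=r.sense();print(s["tcp_pos"],np.round(s["ee_rot"],3).tolist(),s["wrist_force"],s["time_s"])
E
```

```text
top [ 0.438 -0.003  1.219] [[0.02, -0.995, 0.097], [-1.0, -0.018, 0.022], [-0.02, -0.098, -0.995]]
roller_a 0.81 [334. 123.] [ 0.813 -0.028  0.038]
roller_a 0.71 [297. 265.] [0.484 0.05  0.038]
roller_a 0.69 [249. 258.] [0.499 0.159 0.038]
roller_a 0.69 [248. 344.] [0.309 0.155 0.038]
roller_a 0.63 [353. 276.] [ 0.463 -0.075  0.038]
plate 0.8 [304. 240.] [0.545 0.036 0.   ]
start_rest 0.59 [305. 264.] [0.489 0.033 0.016]
far_rest 0.86 [311. 207.] [0.621 0.023 0.016]
reject_bin_in 0.86 [161. 282.] [0.44  0.364 0.004]
test_tile 0.72 [227. 216.] [0.594 0.215 0.02 ]
test_tile 0.37 [510. 196.] [ 0.653 -0.431  0.02 ]
side [0.382 1.002 0.879] [[-0.985, -0.105, 0.134], [-0.17, 0.608, -0.775], [-0.0, -0.787, -0.617]]
roller_a 0.84 [332. 308.] [0.495 0.156 0.038]
roller_a 0.81 [357. 238.] [ 0.471 -0.083  0.038]
roller_a 0.73 [202. 244.] [0.82  0.001 0.038]
roller_a 0.71 [348. 273.] [0.477 0.043 0.038]
roller_a 0.61 [452. 377.] [0.258 0.291 0.038]
plate 0.95 [314. 277.] [0.555 0.029 0.   ]
start_rest 0.71 [345. 278.] [0.484 0.038 0.016]
far_rest 0.89 [287. 266.] [0.618 0.02  0.016]
reject_bin_in 0.86 [339. 408.] [0.45  0.366 0.004]
reject_bin_in 0.35 [305. 166.] [ 0.661 -0.435  0.004]
test_tile 0.52 [280. 328.] [0.592 0.211 0.02 ]
[ 0.17861694 -0.59892438  0.22259507] [[-0.958, -0.286, 0.0], [-0.286, 0.958, -0.0], [-0.0, -0.0, -1.0]] [0.26697476 0.57834078 0.36968895] 0.7
```

View pics/top0.png

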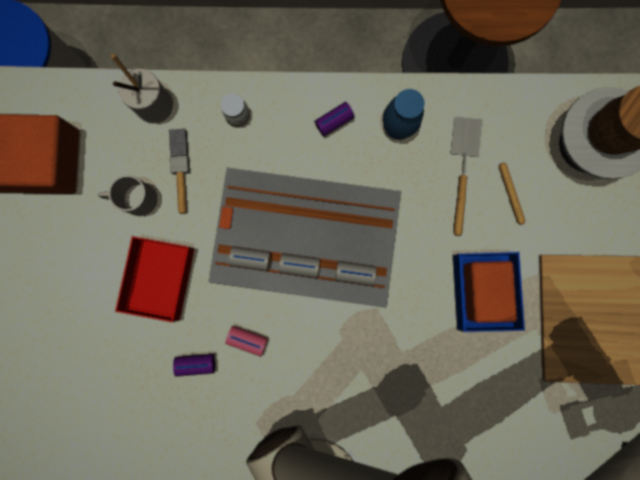

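View pics/side0.png

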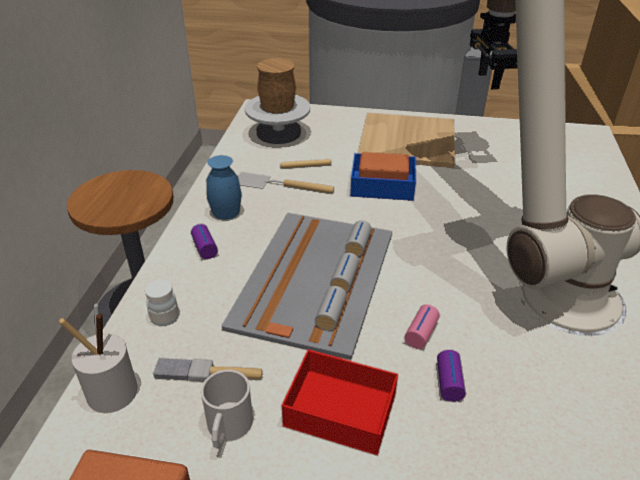

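Top view: the candidates are three grey steel rollers in the near rest at (249,258), (298,265) and (355,272), purple look-alikes at (334,119) and (194,365), and a pink one at (246,341). I choose the three grey ones on the plate. Next I fit the plate and check the choice in a close crop.

```bash
cat >> h.py <<'E'
def rollers(p,z=.038):
    out=[]
    for q in models.cut_out(p,"roller_a"):
        m=q["region"].astype(np.uint8);ys,xs=np.nonzero(m)
        if len(xs)<50: continue
        P=np.array([onz(p,c,z)[:2] for c in zip(xs[::3],ys[::3])])
        c=P.mean(0);w,v=np.linalg.eigh(np.cov((P-c).T));a=v[:,1]*np.sign(v[1,1])
        out.append((round(q["confidence"],2),c.round(4),round(float(np.degrees(np.arctan2(-a[0],a[1]))),1),(np.ptp((P-c)@v,axis=0)).round(3),p["frame"][m>0].mean(0).round()))
    return out
E
python3 - <<'E'
from h import *
for n in("top","side"):
    p=imaging.capture(n)
    q=models.cut_out(p,"plate")[0];m=q["region"].astype(np.uint8)
    c=max(cv2.findContours(m,0,cv2.CHAIN_APPROX_NONE)[0],key=cv2.contourArea)[:,0]
    P=np.array([onz(p,u,.016)[:2] for u in c],np.float32)
    print(n,q["confidence"],cv2.minAreaRect(P*1000))
    for o in rollers(p):print(o)
    t=[.02,.99] 
    if n=="top":
        f=cv2.resize(p["frame"][150:380,150:420],None,fx=2.9,fy=2.6,interpolation=cv2.INTER_CUBIC);cv2.imwrite("pics/crop.png",f)
        # orange strips
        hsv=cv2.cvtColor(p["frame"],cv2.COLOR_BGR2HSV);mm=((hsv[...,0]<18)&(hsv[...,1]>120)&(hsv[...,2]>60)).astype(np.uint8)
        N,L,S,C=cv2.connectedComponentsWithStats(mm)
        for i in range(1,N):
            if S[i,4]>25 and 200<C[i][0]<400 and 170<C[i][1]<300:
                ys,xs=np.nonzero(L==i);Q=np.array([onz(p,u,.0185)[:2] for u in zip(xs,ys)]);cc=Q.mean(0);w,v=np.linalg.eigh(np.cov((Q-cc).T));a=v[:,1]*np.sign(v[1,1]);print("strip",cc.round(4),S[i,4],np.degrees(np.arctan2(-a[0],a[1])),np.ptp((Q-cc)@v,axis=0).round(3))
E
```

```text
top 0.56 ((553.7656860351562, 34.99873352050781), (411.29522705078125, 271.7388610839844), 83.09159851074219)
(0.84, array([0.4849, 0.044 ]), -8.0, array([0.044, 0.089]), array([85., 89., 89.]))
(0.82, array([0.2613, 0.2727]), 7.0, array([0.044, 0.091]), array([71., 27., 54.]))
(0.82, array([0.3157, 0.1603]), -19.5, array([0.047, 0.087]), array([ 79.,  66., 120.]))
(0.8, array([ 0.8247, -0.0291]), 34.6, array([0.045, 0.09 ]), array([73., 28., 56.]))
(0.71, array([ 0.4702, -0.0816]), -8.7, array([0.045, 0.089]), array([84., 89., 89.]))
(0.69, array([0.4981, 0.1567]), -5.8, array([0.045, 0.091]), array([83., 88., 88.]))
strip [0.642  0.0317] 350 -6.874165143584922 [0.005 0.385]
strip [0.6051 0.0571] 1639 -3.4328650794556395 [0.071 0.396]
strip [0.519  0.2194] 102 -2.3945726510775978 [0.019 0.03 ]
strip [0.5051 0.1006] 74 -30.065257264648185 [0.023 0.025]
strip [ 0.4903 -0.0191] 145 -7.229335094957971 [0.019 0.039]
strip [ 0.4758 -0.1396] 80 -20.357369529236113 [0.02  0.025]
strip [ 0.4574 -0.0138] 32 -6.98367047028133 [0.004 0.039]
side 0.64 ((553.82958984375, 38.02690124511719), (426.1624755859375, 278.6512756347656), 83.30413055419922)
(0.95, array([0.4997, 0.1555]), -5.5, array([0.046, 0.124]), array([118., 123., 127.]))
(0.93, array([ 0.8206, -0.0109]), 30.7, array([0.046, 0.135]), array([107.,  45.,  85.]))
(0.89, array([0.4849, 0.0373]), -5.3, array([0.045, 0.118]), array([122., 126., 129.]))
(0.75, array([0.2608, 0.287 ]), 2.9, array([0.046, 0.123]), array([112.,  53.,  91.]))
(0.73, array([0.3149, 0.1744]), -15.6, array([0.044, 0.123]), array([117.,  96., 157.]))
```

View pics/crop.png

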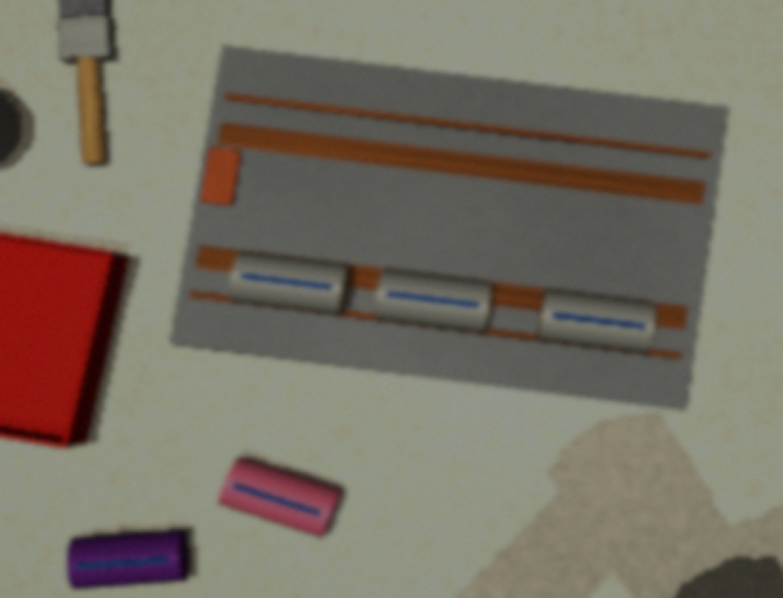

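The crop confirms three grey steel rollers with blue stripes in the near rest, with crop pixels (290,283), (435,300) and (598,318). The far rest is empty, and the tile lies on the left margin. I plan the approach above the right-hand roller.

```bash
cat >> h.py <<'E'
C=np.array([.5538,.036]);YAW=np.radians(-6.9);ex=np.array([np.cos(YAW),np.sin(YAW)]);ey=np.array([-ex[1],ex[0]])
def pl(x,y): return C+x*ex+y*ey
def st():
    s=r.sense();t=np.array(s["tcp_pos"]);R=np.array(s["ee_rot"]);d=t[:2]-C
    print("t",round(s["time_s"],2),"plate xy",np.round([d@ex,d@ey],4),"z",t[2].round(4),"yaw",np.degrees(np.arctan2(R[1,1],R[0,1])).round(2),"F",np.round(s["wrist_force"],2),"Fx",round(float(np.array(s["wrist_force"])[:2]@ex),2),"w",np.round(s["gripper_width"]*.087,4),s["gripper_force"]);return t,R
def plan(target,yaw,N):
    t,R=st();d=np.array(target)-t;a0=np.degrees(np.arctan2(R[1,1],R[0,1]));tu=-(yaw-a0)/N
    for i in range(N):
        a=np.radians(a0-tu*i);y=np.array([np.cos(a),np.sin(a),0]);x=np.array([-y[1]*-1*-1,y[0],0]);x=np.array([-np.sin(a),np.cos(a),0])
        print([[round(float(d@x/N),4),round(float(d@y/N),4),round(float(-d[2]/N),4)],round(tu,2)])
E
sed -i 's/x=np.array(\[-y\[1\]\*-1\*-1,y\[0\],0\]);//' h.py
python3 -c "
from h import *
plan([*pl(-.069,-.127),.15],173.1,16)"
```

```text
t 1.0 plate xy [-0.2962 -0.6754] z 0.2226 yaw 106.61 F [-0.27  0.05  1.28] Fx -0.27 w 0.0871 0.0
[[-0.0267, 0.0258, 0.0045], np.float64(-4.16)]
[[-0.0285, 0.0238, 0.0045], np.float64(-4.16)]
[[-0.0301, 0.0216, 0.0045], np.float64(-4.16)]
[[-0.0316, 0.0194, 0.0045], np.float64(-4.16)]
[[-0.0329, 0.0171, 0.0045], np.float64(-4.16)]
[[-0.0341, 0.0146, 0.0045], np.float64(-4.16)]
[[-0.0351, 0.0121, 0.0045], np.float64(-4.16)]
[[-0.0359, 0.0095, 0.0045], np.float64(-4.16)]
[[-0.0364, 0.0069, 0.0045], np.float64(-4.16)]
[[-0.0369, 0.0043, 0.0045], np.float64(-4.16)]
[[-0.0371, 0.0016, 0.0045], np.float64(-4.16)]
[[-0.0371, -0.0011, 0.0045], np.float64(-4.16)]
[[-0.0369, -0.0038, 0.0045], np.float64(-4.16)]
[[-0.0365, -0.0065, 0.0045], np.float64(-4.16)]
[[-0.036, -0.0091, 0.0045], np.float64(-4.16)]
[[-0.0352, -0.0117, 0.0045], np.float64(-4.16)]
```

>>> apply_moves:
  moves:
    - [[-0.0267,0.0258,0.004],-4.16]
    - [[-0.0285,0.0238,0.004],-4.16]
    - [[-0.03,0.0216,0.004],-4.16]
    - [[-0.0316,0.0194,0.004],-4.16]
    - [[-0.033,0.017,0.004],-4.16]

```text
time_s: 1.42
tcp_pos: [0.27, -0.4359, 0.2025]
ee_rot: [[-0.793, -0.61, 0.0], [-0.61, 0.793, -0.0], [-0.0, -0.0, -1.0]]
wrist_force: [0.5, -0.2, 0.3]
gripper_width: 1.001
gripper_force: 0.0
```

>>> apply_moves:
  moves:
    - [[-0.034,0.0146,0.004],-4.16]
    - [[-0.035,0.012,0.004],-4.16]
    - [[-0.036,0.0095,0.004],-4.16]
    - [[-0.0364,0.007,0.004],-4.16]
    - [[-0.037,0.0043,0.004],-4.16]

```text
time_s: 1.83
tcp_pos: [0.3613, -0.2741, 0.1828]
ee_rot: [[-0.524, -0.852, 0.001], [-0.852, 0.524, -0.0], [-0.0, -0.001, -1.0]]
wrist_force: [1.5, 0.3, -0.1]
gripper_width: 1.002
gripper_force: 0.0
```

>>> apply_moves:
  moves:
    - [[-0.037,0.0016,0.004],-4.16]
    - [[-0.037,-0.001,0.004],-4.16]
    - [[-0.037,-0.004,0.004],-4.16]
    - [[-0.0365,-0.0065,0.004],-4.16]
    - [[-0.036,-0.009,0.004],-4.16]

```text
time_s: 2.25
tcp_pos: [0.4523, -0.1122, 0.1628]
ee_rot: [[-0.187, -0.982, 0.001], [-0.982, 0.187, -0.0], [-0.0, -0.001, -1.0]]
wrist_force: [-0.1, -0.3, 0.1]
gripper_width: 1.0
gripper_force: 0.0
```

>>> apply_moves:
  moves:
    - [[-0.035,-0.0117,0.004],-4.16]
    - [[0,0,0],0]
    - [[0,0,0],0]

```text
time_s: 2.5
tcp_pos: [0.4704, -0.0803, 0.1583]
ee_rot: [[-0.116, -0.993, -0.0], [-0.993, 0.116, -0.0], [0.0, 0.0, -1.0]]
wrist_force: [-0.3, -0.1, -0.9]
gripper_width: 1.005
gripper_force: 0.0
```

```bash
python3 -c "
from h import *
plan([*pl(-.069,-.127),.15],173.1,1)"
```

```text
t 2.5 plate xy [-0.0688 -0.1255] z 0.1583 yaw 173.35 F [-0.31 -0.12 -0.91] Fx -0.29 w 0.0874 0.0
[[0.0015, 0.0002, 0.0083], np.float64(0.25)]
```

>>> apply_moves:
  moves:
    - [[0.0015,0,0.03],0.25]
    - [[0,0,0.04],0]
    - [[0,0,0.036],0]
    - [[0,0,0.018],0]
    - [[0,0,0.006],0]

```text
time_s: 2.92
tcp_pos: [0.4665, -0.0847, 0.0257]
ee_rot: [[-0.126, -0.992, -0.007], [-0.992, 0.126, -0.001], [0.002, 0.007, -1.0]]
wrist_force: [0.5, -0.3, 0.7]
gripper_width: 1.001
gripper_force: 0.0
```

>>> apply_moves:
  moves:
    - [[0,0,0],0]
    - [[0,0,0],0]
    - [[0,0,0],0]
    - [[0,0,0],0]
  hand: 0.056

```text
time_s: 3.25
tcp_pos: [0.4708, -0.0834, 0.0302]
ee_rot: [[-0.124, -0.992, 0.004], [-0.992, 0.124, 0.0], [-0.001, -0.004, -1.0]]
wrist_force: [0.4, 0.1, 0.6]
gripper_width: 0.782
gripper_force: 0.0
```

```bash
python3 -c "
from h import *
st()
for n in('side','top'):
    p=imaging.capture(n)
    for o in rollers(p):
        if o[4].max()-o[4].min()<15: d=o[1]-C;print(n,o[0],(d@ex).round(4),(d@ey).round(4),o[2])
    if n=='side':cv2.imwrite('pics/s1.png',cv2.resize(p['frame'][150:350,230:470],None,fx=3,fy=3))
st()"
```

```text
t 3.25 plate xy [-0.0681 -0.1285] z 0.0302 yaw 172.9 F [0.42 0.13 0.61] Fx 0.4 w 0.068 0.0
side 0.91 -0.0681 -0.0065 -4.7
side 0.63 -0.0668 -0.1299 -4.1
side 0.57 -0.0687 0.1125 -4.3
top 0.95 -0.0623 0.1224 4.5
t 3.45 plate xy [-0.0689 -0.1285] z 0.0293 yaw 172.91 F [-0.46 -0.43 -0.53] Fx -0.41 w 0.0575 0.0
```

View pics/s1.png

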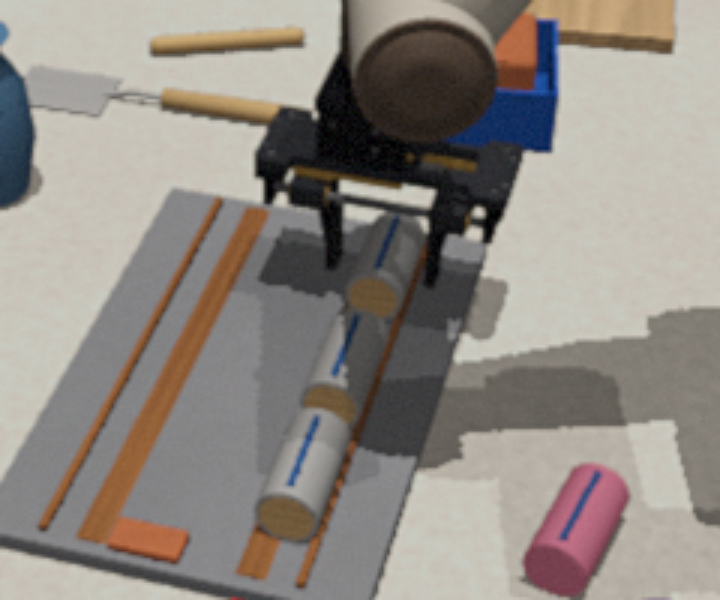

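The gripper straddles the right-hand roller at crop pixel (385,265). I roll it slowly.

>>> apply_moves:
  moves:
    - [[0,-0.001,0],0]
    - [[0,-0.001,0],0]
    - [[0,-0.002,0],0]
    - [[0,-0.002,0],0]
    - [[0,-0.003,0],0]
  hand: 0.05

```text
time_s: 3.87
tcp_pos: [0.4757, -0.0848, 0.0279]
ee_rot: [[-0.124, -0.992, -0.006], [-0.992, 0.124, -0.0], [0.001, 0.006, -1.0]]
wrist_force: [-5.3, 0.0, 3.6]
gripper_width: 0.578
gripper_force: 2.5
```

>>> apply_moves:
  moves:
    - [[0,-0.003,0],0]
    - [[0,-0.003,0],0]
    - [[0,-0.003,0],0]
    - [[0,-0.003,0],0]
    - [[0,-0.003,0],0]

```text
time_s: 4.28
tcp_pos: [0.4953, -0.0862, 0.0289]
ee_rot: [[-0.123, -0.992, 0.003], [-0.992, 0.123, 0.0], [-0.001, -0.003, -1.0]]
wrist_force: [-0.4, -0.1, 0.5]
gripper_width: 0.575
gripper_force: 0.0
```

>>> apply_moves:
  moves:
    - [[0,-0.003,0],0]
    - [[0,-0.003,0],0]
    - [[0,-0.003,0],0]
    - [[0,-0.003,0],0]
    - [[0,-0.003,0],0]

```text
time_s: 4.7
tcp_pos: [0.5086, -0.0882, 0.0286]
ee_rot: [[-0.123, -0.992, 0.0], [-0.992, 0.123, 0.0], [-0.0, -0.0, -1.0]]
wrist_force: [-0.1, -0.7, -0.7]
gripper_width: 0.574
gripper_force: 0.1
```

```bash
cat >> h.py <<'E'
def avg(n=8):
    F=[]
    for i in range(n):
        imaging.capture("side");F.append(r.sense()["wrist_force"])
    F=np.array(F);f=F[:,:2]@ex;print("Fx mean",f.mean().round(2),"sd",f.std().round(2),"Fz",F[:,2].mean().round(2));st()
E
python3 -c "
from h import *
avg()"
```

```text
Fx mean 0.01 sd 0.77 Fz -0.15
t 5.1 plate xy [-0.0304 -0.1288] z 0.0286 yaw 172.92 F [ 0.27  0.32 -0.68] Fx 0.23 w 0.0502 0.0
```

>>> apply_moves:
  moves:
    - [[0,-0.003,0],0]
    - [[0,-0.003,0],0]
    - [[0,-0.003,0],0]
    - [[0,-0.003,0],0]
    - [[0,-0.003,0],0]

```text
time_s: 5.52
tcp_pos: [0.5236, -0.0901, 0.0286]
ee_rot: [[-0.123, -0.992, 0.0], [-0.992, 0.123, 0.0], [-0.0, -0.0, -1.0]]
wrist_force: [-0.0, 0.0, -0.1]
gripper_width: 0.577
gripper_force: 0.1
```

>>> apply_moves:
  moves:
    - [[0,-0.003,0],0]
    - [[0,-0.003,0],0]
    - [[0,-0.003,0],0]
    - [[0,-0.003,0],0]
    - [[0,-0.003,0],0]

```text
time_s: 5.93
tcp_pos: [0.5383, -0.0919, 0.0285]
ee_rot: [[-0.123, -0.992, -0.0], [-0.992, 0.123, 0.0], [0.0, 0.0, -1.0]]
wrist_force: [0.0, -0.0, -0.2]
gripper_width: 0.58
gripper_force: 0.2
```

```bash
python3 -c "
from h import *
avg()"
```

```text
Fx mean -0.15 sd 0.65 Fz -0.11
t 6.33 plate xy [-0.0005 -0.1289] z 0.0285 yaw 172.92 F [-0.73 -0.21 -0.3 ] Fx -0.7 w 0.05 0.0
```

>>> apply_moves:
  moves:
    - [[0,-0.003,0],0]
    - [[0,-0.003,0],0]
    - [[0,-0.003,0],0]
    - [[0,-0.003,0],0]
    - [[0,-0.003,0],0]

```text
time_s: 6.75
tcp_pos: [0.5534, -0.0938, 0.0285]
ee_rot: [[-0.123, -0.992, 0.0], [-0.992, 0.123, -0.0], [0.0, -0.0, -1.0]]
wrist_force: [-0.5, 0.3, 0.7]
gripper_width: 0.579
gripper_force: 0.1
```

>>> apply_moves:
  moves:
    - [[0,-0.003,0],0]
    - [[0,-0.003,0],0]
    - [[0,-0.003,0],0]
    - [[0,-0.003,0],0]

```text
time_s: 7.08
tcp_pos: [0.5651, -0.0953, 0.0285]
ee_rot: [[-0.123, -0.992, -0.0], [-0.992, 0.123, -0.0], [0.0, 0.0, -1.0]]
wrist_force: [-0.7, -1.0, -0.4]
gripper_width: 0.576
gripper_force: 0.2
```

```bash
python3 -c "
from h import *
avg()"
```

```text
Fx mean 0.14 sd 0.53 Fz 0.27
t 7.48 plate xy [ 0.0266 -0.129 ] z 0.0286 yaw 172.92 F [-0.81 -0.26 -0.03] Fx -0.77 w 0.05 0.0
```

>>> apply_moves:
  moves:
    - [[0,-0.003,0],0]
    - [[0,-0.003,0],0]
    - [[0,-0.003,0],0]
    - [[0,-0.003,0],0]
    - [[0,-0.003,0],0]

```text
time_s: 7.9
tcp_pos: [0.5802, -0.0972, 0.0286]
ee_rot: [[-0.123, -0.992, 0.0], [-0.992, 0.123, -0.0], [-0.0, -0.0, -1.0]]
wrist_force: [0.2, -0.5, 0.5]
gripper_width: 0.574
gripper_force: 0.1
```

>>> apply_moves:
  moves:
    - [[0,-0.003,0],0]
    - [[0,-0.003,0],0]
    - [[0,-0.003,0],0]
    - [[0,-0.003,0],0]
    - [[0,-0.003,0],0]

```text
time_s: 8.32
tcp_pos: [0.5942, -0.0991, 0.0284]
ee_rot: [[-0.123, -0.992, -0.001], [-0.992, 0.123, -0.0], [0.0, 0.001, -1.0]]
wrist_force: [-0.4, -0.5, 0.8]
gripper_width: 0.576
gripper_force: 0.5
```

>>> apply_moves:
  moves:
    - [[0,-0.003,0],0]
    - [[0,-0.003,0],0]
    - [[0,-0.003,0],0]
    - [[0,-0.003,0],0]
    - [[0,0,0],0]

```text
time_s: 8.73
tcp_pos: [0.6076, -0.1004, 0.0286]
ee_rot: [[-0.123, -0.992, 0.001], [-0.992, 0.123, -0.0], [-0.0, -0.001, -1.0]]
wrist_force: [-0.5, -0.4, 0.2]
gripper_width: 0.569
gripper_force: 0.0
```

```bash
python3 -c "
from h import *
avg(4)
p=imaging.capture('side')
for o in rollers(p):
  d=o[1]-C;print(o[0],(d@ex).round(4),(d@ey).round(4),o[2])"
```

```text
Fx mean -0.45 sd 0.38 Fz -0.18
t 8.93 plate xy [ 0.0686 -0.1291] z 0.0285 yaw 172.91 F [ 0.17 -0.23  0.18] Fx 0.2 w 0.0496 0.0
0.98 0.2702 -0.0136 31.4
0.95 -0.2542 0.1093 -15.8
0.84 0.0735 -0.122 0.9
0.68 -0.0678 -0.0048 -4.2
0.62 -0.0686 0.1117 -5.3
0.58 -0.3212 0.2147 3.3
0.18 -0.0101 0.0567 -12.8
```

>>> apply_moves:
  moves:
    - [[0,0,0],0]
    - [[0,0,0],0]
    - [[0,0,0],0]
    - [[0,0,0],0]
  hand: 0.075

```text
time_s: 9.37
tcp_pos: [0.6065, -0.1004, 0.0286]
ee_rot: [[-0.123, -0.992, 0.0], [-0.992, 0.123, 0.0], [-0.0, -0.0, -1.0]]
wrist_force: [0.3, 0.2, 0.2]
gripper_width: 0.79
gripper_force: 0.0
```

>>> apply_moves:
  moves:
    - [[0,0,-0.03],0]
    - [[0,0,-0.035],0]
    - [[-0.01,0.01,0],0]
    - [[-0.025,0.027,0],0]
    - [[-0.028,0.03,0],0]

```text
time_s: 9.78
tcp_pos: [0.5482, -0.0297, 0.094]
ee_rot: [[-0.126, -0.992, 0.002], [-0.992, 0.126, 0.0], [-0.001, -0.002, -1.0]]
wrist_force: [0.0, 1.2, 0.3]
gripper_width: 0.863
gripper_force: 0.0
```

>>> apply_moves:
  moves:
    - [[-0.028,0.03,0],0]
    - [[-0.026,0.028,0],0]
    - [[-0.012,0.013,0],0]
    - [[0,0,0],0]
    - [[0,0,0],0]

```text
time_s: 10.2
tcp_pos: [0.4854, 0.0454, 0.0941]
ee_rot: [[-0.121, -0.993, 0.001], [-0.993, 0.121, 0.0], [-0.0, -0.001, -1.0]]
wrist_force: [0.4, -0.0, -0.4]
gripper_width: 0.86
gripper_force: 0.0
```

```bash
python3 -c "
from h import *
p=imaging.capture('top');st()
for o in rollers(p):
  d=o[1]-C;print(o[0],(d@ex).round(4),(d@ey).round(4),o[2])"
```

```text
t 10.25 plate xy [-0.0684  0.0007] z 0.094 yaw 172.97 F [ 0.13 -0.09 -0.02] Fx 0.14 w 0.0748 0.0
0.8 -0.2509 0.0932 -23.0
0.65 0.275 -0.0313 32.6
0.62 0.069 -0.1256 -7.9
```

>>> apply_moves:
  moves:
    - [[0,0,0.02],0]
    - [[0,0,0.025],0]
    - [[0,0,0.015],0]
    - [[0,0,0.005],0]
    - [[0,0,0],0]

```text
time_s: 10.72
tcp_pos: [0.4852, 0.0435, 0.0271]
ee_rot: [[-0.125, -0.992, -0.003], [-0.992, 0.125, -0.001], [0.002, 0.003, -1.0]]
wrist_force: [1.0, -0.7, 0.6]
gripper_width: 0.862
gripper_force: 0.0
```

>>> apply_moves:
  moves:
    - [[0,0,0],0]
    - [[0,0,0],0]
    - [[0,0,0],0]
    - [[0,0,0],0]
    - [[0,0,0],0]
  hand: 0.05

```text
time_s: 11.13
tcp_pos: [0.4859, 0.0448, 0.0292]
ee_rot: [[-0.123, -0.992, 0.001], [-0.992, 0.123, 0.001], [-0.001, -0.001, -1.0]]
wrist_force: [0.4, 0.0, -0.1]
gripper_width: 0.607
gripper_force: 0.0
```

>>> apply_moves:
  moves:
    - [[0,-0.001,0],0]
    - [[0,-0.001,0],0]
    - [[0,-0.002,0],0]
    - [[0,-0.002,0],0]
    - [[0,-0.003,0],0]

```text
time_s: 11.55
tcp_pos: [0.4923, 0.0428, 0.0281]
ee_rot: [[-0.124, -0.992, -0.005], [-0.992, 0.124, -0.001], [0.002, 0.005, -1.0]]
wrist_force: [-5.2, -0.1, 2.4]
gripper_width: 0.578
gripper_force: 2.3
```

>>> apply_moves:
  moves:
    - [[0,-0.003,0],0]
    - [[0,-0.003,0],0]
    - [[0,-0.003,0],0]
    - [[0,-0.003,0],0]
    - [[0,-0.003,0],0]

```text
time_s: 11.97
tcp_pos: [0.5108, 0.042, 0.0288]
ee_rot: [[-0.123, -0.992, 0.002], [-0.992, 0.123, 0.001], [-0.001, -0.002, -1.0]]
wrist_force: [0.0, 0.1, 0.1]
gripper_width: 0.577
gripper_force: 0.0
```

>>> apply_moves:
  moves:
    - [[0,-0.003,0],0]
    - [[0,-0.003,0],0]
    - [[0,-0.003,0],0]
    - [[0,-0.003,0],0]
    - [[0,-0.003,0],0]

```text
time_s: 12.38
tcp_pos: [0.5245, 0.0398, 0.0285]
ee_rot: [[-0.123, -0.992, 0.0], [-0.992, 0.123, 0.0], [-0.0, -0.0, -1.0]]
wrist_force: [-0.8, -0.5, 0.9]
gripper_width: 0.575
gripper_force: 0.2
```

```bash
python3 -c "
from h import *
avg()"
```

```text
Fx mean -0.03 sd 0.72 Fz -0.14
t 12.78 plate xy [-0.03    0.0002] z 0.0286 yaw 172.92 F [ 0.11  0.52 -0.2 ] Fx 0.04 w 0.0497 0.0
```

>>> apply_moves:
  moves:
    - [[0,-0.003,0],0]
    - [[0,-0.003,0],0]
    - [[0,-0.003,0],0]
    - [[0,-0.003,0],0]
    - [[0,-0.003,0],0]

```text
time_s: 13.2
tcp_pos: [0.5395, 0.0379, 0.0285]
ee_rot: [[-0.123, -0.992, 0.0], [-0.992, 0.123, 0.0], [-0.0, -0.0, -1.0]]
wrist_force: [-0.4, -0.0, 0.4]
gripper_width: 0.575
gripper_force: 0.1
```

>>> apply_moves:
  moves:
    - [[0,-0.003,0],0]
    - [[0,-0.003,0],0]
    - [[0,-0.003,0],0]
    - [[0,-0.003,0],0]
    - [[0,-0.003,0],0]

```text
time_s: 13.62
tcp_pos: [0.5542, 0.0361, 0.0285]
ee_rot: [[-0.123, -0.992, -0.0], [-0.992, 0.123, -0.0], [0.0, 0.0, -1.0]]
wrist_force: [0.3, 0.1, 0.2]
gripper_width: 0.574
gripper_force: 0.2
```

```bash
python3 -c "
from h import *
avg()"
```

```text
Fx mean 0.04 sd 0.46 Fz 0.16
t 14.02 plate xy [-0.      0.0001] z 0.0286 yaw 172.92 F [ 1.   -0.34  0.13] Fx 1.03 w 0.0502 0.0
```

>>> apply_moves:
  moves:
    - [[0,-0.003,0],0]
    - [[0,-0.003,0],0]
    - [[0,-0.003,0],0]
    - [[0,-0.003,0],0]
    - [[0,-0.003,0],0]

```text
time_s: 14.43
tcp_pos: [0.5693, 0.0342, 0.0285]
ee_rot: [[-0.123, -0.992, 0.0], [-0.992, 0.123, 0.0], [-0.0, -0.0, -1.0]]
wrist_force: [-0.9, 1.5, 0.2]
gripper_width: 0.577
gripper_force: 0.1
```

>>> apply_moves:
  moves:
    - [[0,-0.003,0],0]
    - [[0,-0.003,0],0]
    - [[0,-0.003,0],0]
    - [[0,-0.003,0],0]

```text
time_s: 14.77
tcp_pos: [0.581, 0.0327, 0.0285]
ee_rot: [[-0.123, -0.992, -0.0], [-0.992, 0.123, -0.0], [0.0, 0.0, -1.0]]
wrist_force: [-0.1, -0.2, 0.2]
gripper_width: 0.574
gripper_force: 0.2
```

```bash
python3 -c "
from h import *
avg()"
```

```text
Fx mean 0.12 sd 0.67 Fz -0.12
t 15.17 plate xy [0.027 0.   ] z 0.0286 yaw 172.92 F [-0.15  0.02  0.13] Fx -0.15 w 0.0502 0.0
```

Roller 2 feels the same as roller 1. I finish it and go to the left one (y about +0.113).

>>> apply_moves:
  moves:
    - [[0,-0.003,0],0]
    - [[0,-0.003,0],0]
    - [[0,-0.003,0],0]
    - [[0,-0.003,0],0]
    - [[0,-0.003,0],0]

```text
time_s: 15.58
tcp_pos: [0.5961, 0.0309, 0.0286]
ee_rot: [[-0.123, -0.992, 0.0], [-0.992, 0.123, 0.0], [-0.0, -0.0, -1.0]]
wrist_force: [-0.9, 0.0, 0.8]
gripper_width: 0.572
gripper_force: 0.1
```

>>> apply_moves:
  moves:
    - [[0,-0.003,0],0]
    - [[0,-0.003,0],0]
    - [[0,-0.003,0],0]
    - [[0,-0.003,0],0]
    - [[0,-0.003,0],0]

```text
time_s: 16.0
tcp_pos: [0.611, 0.0291, 0.0285]
ee_rot: [[-0.123, -0.992, 0.001], [-0.992, 0.123, 0.0], [-0.0, -0.001, -1.0]]
wrist_force: [-0.3, -0.6, 0.4]
gripper_width: 0.578
gripper_force: 0.0
```

>>> apply_moves:
  moves:
    - [[0,-0.003,0],0]
    - [[0,-0.003,0],0]
    - [[0,-0.003,0],0]
    - [[0,-0.003,0],0]
    - [[0,0,0],0]

```text
time_s: 16.42
tcp_pos: [0.6232, 0.0276, 0.0285]
ee_rot: [[-0.123, -0.992, 0.001], [-0.992, 0.123, 0.0], [-0.0, -0.001, -1.0]]
wrist_force: [-0.9, -0.4, -0.5]
gripper_width: 0.575
gripper_force: 0.0
```

>>> apply_moves:
  moves:
    - [[0,0,0],0]
    - [[0,0,0],0]
    - [[0,0,0],0]
    - [[0,0,0],0]
    - [[0,0,0],0]
  hand: 0.075

```text
time_s: 16.83
tcp_pos: [0.6223, 0.0276, 0.0286]
ee_rot: [[-0.123, -0.992, 0.0], [-0.992, 0.123, 0.0], [-0.0, -0.0, -1.0]]
wrist_force: [0.2, -0.6, -0.0]
gripper_width: 0.833
gripper_force: 0.0
```

>>> apply_moves:
  moves:
    - [[0,0,-0.03],0]
    - [[0,0,-0.035],0]
    - [[-0.01,0.01,0],0]
    - [[-0.023,0.028,0],0]
    - [[-0.026,0.032,0],0]

```text
time_s: 17.25
tcp_pos: [0.5607, 0.0948, 0.0942]
ee_rot: [[-0.127, -0.992, 0.003], [-0.992, 0.127, 0.001], [-0.001, -0.002, -1.0]]
wrist_force: [-0.4, 0.8, -0.0]
gripper_width: 0.861
gripper_force: 0.0
```

>>> apply_moves:
  moves:
    - [[-0.024,0.03,0],0]
    - [[-0.02,0.026,0],0]
    - [[-0.01,0.012,0],0]
    - [[0,0,0],0]
    - [[0,0,0],0]

```text
time_s: 17.67
tcp_pos: [0.4992, 0.1576, 0.094]
ee_rot: [[-0.121, -0.993, 0.001], [-0.993, 0.121, 0.0], [-0.001, -0.001, -1.0]]
wrist_force: [-0.3, 0.8, -0.9]
gripper_width: 0.86
gripper_force: 0.0
```

```bash
python3 -c "
from h import *
p=imaging.capture('top');st()
for o in rollers(p):
  d=o[1]-C;print(o[0],(d@ex).round(4),(d@ey).round(4),o[2])"
```

```text
t 17.72 plate xy [-0.0682  0.1137] z 0.0939 yaw 172.97 F [ 0.73 -0.64  0.01] Fx 0.8 w 0.0749 0.0
0.93 0.0723 0.0017 -7.2
0.75 -0.251 0.0963 -19.3
0.74 0.0687 -0.1269 -7.6
0.61 -0.0691 0.0843 86.0
0.57 0.2227 -0.3352 84.8
0.56 -0.3164 0.1929 0.2
0.56 0.2746 -0.0311 34.4
```

>>> apply_moves:
  moves:
    - [[0,0,0.02],0]
    - [[0,0,0.025],0]
    - [[0,0,0.015],0]
    - [[0,0,0.005],0]
    - [[0,0,0],0]

```text
time_s: 18.18
tcp_pos: [0.4993, 0.1555, 0.0271]
ee_rot: [[-0.125, -0.992, -0.003], [-0.992, 0.125, -0.002], [0.002, 0.002, -1.0]]
wrist_force: [-0.4, 0.6, 1.1]
gripper_width: 0.859
gripper_force: 0.0
```

>>> apply_moves:
  moves:
    - [[0,0,0],0]
    - [[0,0,0],0]
    - [[0,0,0],0]
    - [[0,0,0],0]
    - [[0,0,0],0]
  hand: 0.05

```text
time_s: 18.6
tcp_pos: [0.4997, 0.157, 0.0293]
ee_rot: [[-0.123, -0.992, 0.001], [-0.992, 0.123, 0.001], [-0.001, -0.001, -1.0]]
wrist_force: [0.3, 0.1, -0.2]
gripper_width: 0.611
gripper_force: 0.0
```

>>> apply_moves:
  moves:
    - [[0,-0.001,0],0]
    - [[0,-0.001,0],0]
    - [[0,-0.002,0],0]
    - [[0,-0.002,0],0]
    - [[0,-0.003,0],0]

```text
time_s: 19.02
tcp_pos: [0.5065, 0.1549, 0.0282]
ee_rot: [[-0.124, -0.992, -0.004], [-0.992, 0.124, -0.002], [0.002, 0.004, -1.0]]
wrist_force: [-4.8, 0.6, 2.7]
gripper_width: 0.572
gripper_force: 2.7
```

>>> apply_moves:
  moves:
    - [[0,-0.003,0],0]
    - [[0,-0.003,0],0]
    - [[0,-0.003,0],0]
    - [[0,-0.003,0],0]
    - [[0,-0.003,0],0]

```text
time_s: 19.43
tcp_pos: [0.5244, 0.1541, 0.0287]
ee_rot: [[-0.123, -0.992, 0.002], [-0.992, 0.123, 0.001], [-0.001, -0.002, -1.0]]
wrist_force: [0.0, -0.4, -0.4]
gripper_width: 0.575
gripper_force: 0.0
```

>>> apply_moves:
  moves:
    - [[0,-0.003,0],0]
    - [[0,-0.003,0],0]
    - [[0,-0.003,0],0]
    - [[0,-0.003,0],0]
    - [[0,-0.003,0],0]

```text
time_s: 19.85
tcp_pos: [0.5381, 0.1518, 0.0285]
ee_rot: [[-0.123, -0.992, -0.001], [-0.992, 0.123, -0.0], [0.0, 0.001, -1.0]]
wrist_force: [-3.4, 0.6, 1.2]
gripper_width: 0.57
gripper_force: 1.4
```

```bash
python3 -c "
from h import *
avg()"
```

```text
Fx mean -0.21 sd 0.58 Fz -0.27
t 20.25 plate xy [-0.0294  0.1134] z 0.0286 yaw 172.92 F [-1.07  0.33 -0.38] Fx -1.1 w 0.05 0.24022629484534264
```

>>> apply_moves:
  moves:
    - [[0,-0.003,0],0]
    - [[0,-0.003,0],0]
    - [[0,-0.003,0],0]
    - [[0,-0.003,0],0]
    - [[0,-0.003,0],0]

```text
time_s: 20.67
tcp_pos: [0.5535, 0.1501, 0.0286]
ee_rot: [[-0.123, -0.992, 0.0], [-0.992, 0.123, 0.0], [-0.0, -0.0, -1.0]]
wrist_force: [-1.9, 0.3, 1.7]
gripper_width: 0.573
gripper_force: 0.9
```

>>> apply_moves:
  moves:
    - [[0,-0.003,0],0]
    - [[0,-0.003,0],0]
    - [[0,-0.003,0],0]
    - [[0,-0.003,0],0]
    - [[0,-0.003,0],0]

```text
time_s: 21.08
tcp_pos: [0.5686, 0.1483, 0.0286]
ee_rot: [[-0.123, -0.992, 0.001], [-0.992, 0.123, 0.0], [-0.0, -0.001, -1.0]]
wrist_force: [-0.2, -0.1, -0.8]
gripper_width: 0.575
gripper_force: 0.1
```

```bash
python3 -c "
from h import *
avg()"
```

```text
Fx mean 0.33 sd 0.58 Fz -0.26
t 21.48 plate xy [0.0006 0.1132] z 0.0287 yaw 172.92 F [ 0.35 -0.32 -0.16] Fx 0.38 w 0.0499 0.2268224861472845
```

>>> apply_moves:
  moves:
    - [[0,-0.003,0],0]
    - [[0,-0.003,0],0]
    - [[0,-0.003,0],0]
    - [[0,-0.003,0],0]
    - [[0,-0.003,0],0]

```text
time_s: 21.9
tcp_pos: [0.5834, 0.1464, 0.0286]
ee_rot: [[-0.123, -0.992, 0.001], [-0.992, 0.123, 0.0], [-0.0, -0.001, -1.0]]
wrist_force: [1.8, -0.2, -0.4]
gripper_width: 0.574
gripper_force: 0.0
```

>>> apply_moves:
  moves:
    - [[0,-0.003,0],0]
    - [[0,-0.003,0],0]
    - [[0,-0.003,0],0]
    - [[0,-0.003,0],0]

```text
time_s: 22.23
tcp_pos: [0.595, 0.1449, 0.0285]
ee_rot: [[-0.123, -0.992, 0.0], [-0.992, 0.123, -0.0], [-0.0, -0.0, -1.0]]
wrist_force: [1.3, 0.6, -0.4]
gripper_width: 0.576
gripper_force: 0.2
```

```bash
python3 -c "
from h import *
avg()"
```

```text
Fx mean 2.25 sd 0.42 Fz 1.06
t 22.63 plate xy [0.028  0.1132] z 0.029 yaw 172.93 F [ 2.46 -0.46  2.17] Fx 2.5 w 0.0498 1.144670806825161
```

The left roller pushes back about 2–3 N in the first half and then needs holding back by about 2.25 N, so it is the unbalanced one. I roll it home.

>>> apply_moves:
  moves:
    - [[0,-0.003,0],0]
    - [[0,-0.003,0],0]
    - [[0,-0.003,0],0]
    - [[0,-0.003,0],0]
    - [[0,-0.003,0],0]

```text
time_s: 23.05
tcp_pos: [0.6095, 0.143, 0.0282]
ee_rot: [[-0.123, -0.992, -0.001], [-0.992, 0.123, -0.0], [0.0, 0.001, -1.0]]
wrist_force: [0.3, 0.4, 0.1]
gripper_width: 0.579
gripper_force: 0.0
```

>>> apply_moves:
  moves:
    - [[0,-0.003,0],0]
    - [[0,-0.003,0],0]
    - [[0,-0.003,0],0]
    - [[0,-0.003,0],0]
    - [[0,-0.003,0],0]

```text
time_s: 23.47
tcp_pos: [0.6249, 0.1412, 0.0286]
ee_rot: [[-0.123, -0.992, 0.0], [-0.992, 0.123, 0.0], [-0.0, -0.0, -1.0]]
wrist_force: [0.3, 0.8, -0.6]
gripper_width: 0.576
gripper_force: 0.0
```

>>> apply_moves:
  moves:
    - [[0,-0.003,0],0]
    - [[0,-0.003,0],0]
    - [[0,-0.003,0],0]
    - [[0,-0.002,0],0]
    - [[0,0,0],0]

```text
time_s: 23.88
tcp_pos: [0.6358, 0.1398, 0.0285]
ee_rot: [[-0.124, -0.992, 0.0], [-0.992, 0.124, 0.0], [-0.0, -0.0, -1.0]]
wrist_force: [0.2, 0.1, 0.3]
gripper_width: 0.574
gripper_force: 0.0
```

>>> apply_moves:
  moves:
    - [[0,0,0],0]
    - [[0,0,0],0]
    - [[0,0,0],0]
    - [[0,0,0],0]
    - [[0,0,0],0]
  hand: 0.07

```text
time_s: 24.3
tcp_pos: [0.6353, 0.1399, 0.0286]
ee_rot: [[-0.123, -0.992, 0.0], [-0.992, 0.123, 0.0], [-0.0, -0.0, -1.0]]
wrist_force: [0.5, -0.0, -0.4]
gripper_width: 0.791
gripper_force: 0.0
```

```bash
python3 - <<'E'
from h import *
avg(4)
for n in("side","top"):
    p=imaging.capture(n)
    for o in rollers(p):
        d=o[1]-C
        if abs(d@ex)<.1: print(n,o[0],(d@ex).round(4),(d@ey).round(4),o[2])
    cv2.imwrite(f"pics/{n}2.png",cv2.resize(p['frame'][150:350,200:440],None,fx=3,fy=3))
    q=models.cut_out(p,"reject_bin")[0]; u=models.place_of(p,"reject_bin_in")[0]
    print("bin",onz(p,np.array(u["at"])*[640,480],.004).round(4))
    if n=="top":
        c=np.argwhere(q["region"])[:,::-1]
        print(cv2.minAreaRect(np.array([onz(p,v,.06)[:2]*1000 for v in c],np.float32)))
E
```

```text
Fx mean 0.38 sd 0.39 Fz 0.08
t 24.5 plate xy [0.0684 0.1129] z 0.0286 yaw 172.92 F [0.9  0.18 0.47] Fx 0.87 w 0.07 0.0
side 0.85 0.0709 0.1186 0.1
bin [0.4446 0.369  0.004 ]
top 0.74 0.0691 -0.1274 -7.9
top 0.72 0.0719 0.0017 -9.0
top 0.67 0.067 0.0879 17.4
bin [ 0.6534 -0.4403  0.004 ]
((471.37310791015625, 385.6567687988281), (103.38529205322266, 213.2703399658203), 42.83543014526367)
```

View pics/side2.png

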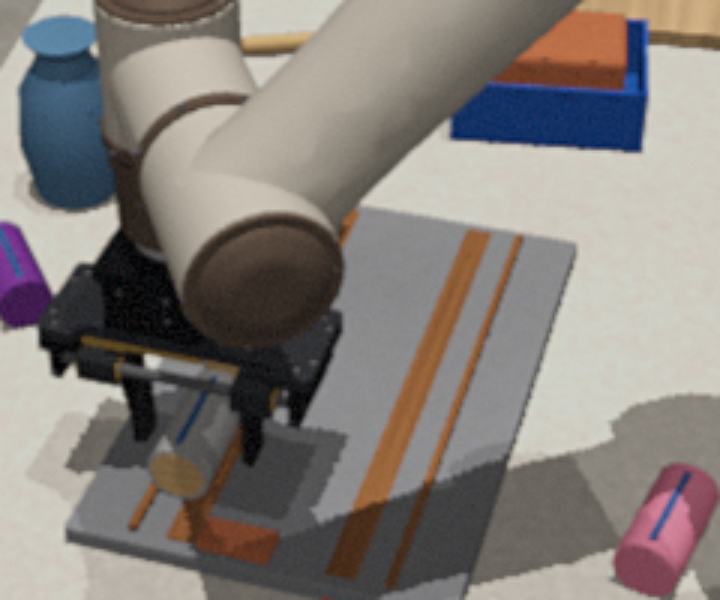

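The side crop shows the left roller at (190,440) in the far rest between the fingers. I grip it.

>>> apply_moves:
  moves:
    - [[0,0,0.003],0]
    - [[0,0,0],0]
    - [[0,0,0],0]
    - [[0,0,0],0]
    - [[0,0,0],0]
  hand: 0.03

```text
time_s: 25.32
tcp_pos: [0.6351, 0.1398, 0.0255]
ee_rot: [[-0.123, -0.992, -0.001], [-0.992, 0.123, -0.0], [0.0, 0.0, -1.0]]
wrist_force: [-2.4, 1.0, 1.5]
gripper_width: 0.508
gripper_force: 1.2
```

>>> apply_moves:
  moves:
    - [[0,0,0],0]
    - [[0,0,0],0]
    - [[0,0,0],0]
    - [[0,0,0],0]
    - [[0,0,0],0]

```text
time_s: 25.73
tcp_pos: [0.6351, 0.1398, 0.0255]
ee_rot: [[-0.123, -0.992, -0.0], [-0.992, 0.123, -0.0], [0.0, 0.0, -1.0]]
wrist_force: [-0.7, 0.4, 0.6]
gripper_width: 0.496
gripper_force: 30.0
```

```bash
python3 - <<'E'
from h import *
st()
p=imaging.capture("top");f=cv2.imread("pics/top0.png")
h=cv2.cvtColor(f,cv2.COLOR_BGR2HSV);m=(((h[...,0]<5)|(h[...,0]>174))&(h[...,1]>200)&(h[...,2]>60)).astype(np.uint8)
m[:,:90]=0;m[:,215:]=0;m[:210]=0;m[335:]=0
c=max(cv2.findContours(m,0,1)[0],key=cv2.contourArea)[:,0]
print(cv2.minAreaRect(np.array([onz(p,v,.06)[:2]*1000 for v in c],np.float32)),cv2.approxPolyDP(c,6,True)[:,0].tolist())
E
```

```text
t 25.73 plate xy [0.0683 0.1128] z 0.0255 yaw 172.91 F [-0.73  0.43  0.64] Fx -0.77 w 0.0431 29.998325407505035
((448.433349609375, 366.1558837890625), (127.9789810180664, 163.1944580078125), 80.49259948730469) [[133, 238], [129, 257], [132, 240], [141, 243], [128, 309], [172, 320], [188, 248]]
```

>>> apply_moves:
  moves:
    - [[0,0,-0.005],0]
    - [[0,0,-0.015],0]
    - [[0,0,-0.03],0]
    - [[0,0,-0.03],0]
    - [[0,0,-0.02],0]

```text
time_s: 26.2
tcp_pos: [0.6357, 0.1399, 0.1272]
ee_rot: [[-0.123, -0.992, 0.001], [-0.992, 0.123, 0.0], [-0.0, -0.001, -1.0]]
wrist_force: [2.4, 0.0, -5.1]
gripper_width: 0.501
gripper_force: 30.0
```

>>> apply_moves:
  moves:
    - [[-0.008,0.009,0],0]
    - [[-0.018,0.019,0],0]
    - [[-0.024,0.026,0],0]
    - [[-0.024,0.026,0],0]
    - [[-0.024,0.026,0],0]

```text
time_s: 26.62
tcp_pos: [0.5393, 0.2503, 0.1232]
ee_rot: [[-0.125, -0.992, -0.004], [-0.992, 0.125, -0.002], [0.002, 0.004, -1.0]]
wrist_force: [1.2, 1.7, -5.4]
gripper_width: 0.501
gripper_force: 30.0
```

>>> apply_moves:
  moves:
    - [[-0.024,0.026,0],0]
    - [[-0.024,0.026,0],0]
    - [[-0.024,0.026,0],0]
    - [[-0.022,0.022,0],0]
    - [[-0.01,0.01,0],0]

```text
time_s: 27.03
tcp_pos: [0.4422, 0.3689, 0.1236]
ee_rot: [[-0.121, -0.993, -0.003], [-0.993, 0.121, -0.001], [0.002, 0.003, -1.0]]
wrist_force: [-0.1, -0.7, -5.5]
gripper_width: 0.497
gripper_force: 30.0
```

>>> apply_moves:
  moves:
    - [[0,0,0],0]
    - [[0,0,0],0]
    - [[0,0,0],0]

```text
time_s: 27.28
tcp_pos: [0.4454, 0.3659, 0.1244]
ee_rot: [[-0.124, -0.992, -0.002], [-0.992, 0.124, -0.002], [0.002, 0.002, -1.0]]
wrist_force: [0.2, -0.4, -6.0]
gripper_width: 0.493
gripper_force: 30.0
```

```bash
python3 - <<'E'
from h import *
plan([.446,.367,.0145],172.9,1)
p=imaging.capture("side");cv2.imwrite("pics/s3.png",p["frame"][200:,100:])
E
```

```text
t 27.28 plate xy [-0.1472  0.3145] z 0.1244 yaw 172.88 F [ 0.19 -0.38 -5.95] Fx 0.24 w 0.0429 29.996284246444702
[[-0.0012, -0.0004, 0.1099], np.float64(-0.02)]
```

View pics/s3.png

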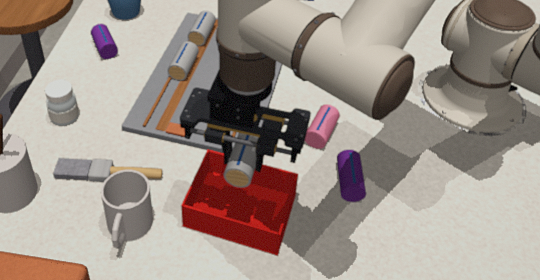

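The roller hangs over the bin at (240,165), and the two others lie in the far rest at (185,60) and (201,27). I lower it slowly.

>>> apply_moves:
  moves:
    - [[-0.001,0,0.015],0]
    - [[0,0,0.025],0]
    - [[0,0,0.02],0]
    - [[0,0,0.015],0]
    - [[0,0,0.01],0]

```text
time_s: 27.75
tcp_pos: [0.446, 0.3658, 0.0384]
ee_rot: [[-0.126, -0.992, -0.002], [-0.992, 0.126, -0.003], [0.003, 0.002, -1.0]]
wrist_force: [-0.4, 0.5, -6.1]
gripper_width: 0.493
gripper_force: 30.0
```

>>> apply_moves:
  moves:
    - [[0,0,0.007],0]
    - [[0,0,0.005],0]
    - [[0,0,0.004],0]
    - [[0,0,0.003],0]
    - [[0,0,0.001],0]

```text
time_s: 28.17
tcp_pos: [0.4463, 0.3681, 0.0207]
ee_rot: [[-0.123, -0.992, 0.0], [-0.992, 0.123, 0.001], [-0.001, -0.0, -1.0]]
wrist_force: [0.5, -0.3, -5.7]
gripper_width: 0.498
gripper_force: 30.0
```

>>> apply_moves:
  moves:
    - [[0,0,0],0]
    - [[0,0,0.001],0]
    - [[0,0,0.001],0]
    - [[0,0,0.001],0]
    - [[0,0,0],0]

```text
time_s: 28.58
tcp_pos: [0.446, 0.368, 0.0175]
ee_rot: [[-0.123, -0.992, -0.0], [-0.992, 0.123, 0.0], [-0.0, 0.0, -1.0]]
wrist_force: [0.5, 0.7, -5.8]
gripper_width: 0.499
gripper_force: 30.0
```

>>> apply_moves:
  moves:
    - [[0,0,0.001],0]
    - [[0,0,0.001],0]
    - [[0,0,0.001],0]
    - [[0,0,0],0]

```text
time_s: 28.92
tcp_pos: [0.4459, 0.3678, 0.0143]
ee_rot: [[-0.123, -0.992, -0.0], [-0.992, 0.123, -0.0], [0.0, 0.0, -1.0]]
wrist_force: [-0.2, -0.3, -5.6]
gripper_width: 0.499
gripper_force: 30.0
```

>>> apply_moves:
  moves:
    - [[0,0,0.0005],0]
    - [[0,0,0.0005],0]
    - [[0,0,0],0]

```text
time_s: 29.17
tcp_pos: [0.4461, 0.368, 0.0136]
ee_rot: [[-0.123, -0.992, 0.0], [-0.992, 0.123, 0.0], [-0.0, -0.0, -1.0]]
wrist_force: [0.1, 0.4, -5.6]
gripper_width: 0.5
gripper_force: 30.0
```

>>> apply_moves:
  moves:
    - [[0,0,0.0005],0]
    - [[0,0,0.0005],0]
    - [[0,0,0],0]

```text
time_s: 29.42
tcp_pos: [0.4461, 0.368, 0.0134]
ee_rot: [[-0.123, -0.992, 0.0], [-0.992, 0.123, 0.0], [-0.0, -0.0, -1.0]]
wrist_force: [-1.8, -1.2, 1.9]
gripper_width: 0.499
gripper_force: 30.0
```

>>> apply_moves:
  moves:
    - [[0,0,0.0005],0]
    - [[0,0,0],0]

```text
time_s: 29.58
tcp_pos: [0.4461, 0.368, 0.0134]
ee_rot: [[-0.123, -0.992, 0.0], [-0.992, 0.123, 0.0], [-0.0, -0.0, -1.0]]
wrist_force: [-3.1, -1.8, 6.1]
gripper_width: 0.499
gripper_force: 30.0
```

>>> apply_moves:
  moves:
    - [[0,0,0],0]
    - [[0,0,0],0]
    - [[0,0,0],0]
    - [[0,0,0],0]
    - [[0,0,0],0]
  hand: 0.05

```text
time_s: 30.0
tcp_pos: [0.4463, 0.3682, 0.0121]
ee_rot: [[-0.123, -0.992, 0.0], [-0.992, 0.123, 0.0], [-0.001, -0.0, -1.0]]
wrist_force: [-0.3, -0.3, -0.4]
gripper_width: 0.574
gripper_force: 0.0
```

>>> apply_moves:
  moves:
    - [[0,0,0],0]
    - [[0,0,0],0]
    - [[0,0,0],0]
    - [[0,0,0],0]
    - [[0,0,0],0]
  hand: 0.08

```text
time_s: 30.42
tcp_pos: [0.446, 0.368, 0.012]
ee_rot: [[-0.123, -0.992, 0.0], [-0.992, 0.123, -0.0], [0.0, -0.0, -1.0]]
wrist_force: [0.0, 0.7, -0.5]
gripper_width: 0.862
gripper_force: 0.0
```

>>> apply_moves:
  moves:
    - [[0,0,-0.01],0]
    - [[0,0,-0.025],0]
    - [[0,0,-0.035],0]
    - [[0,0,-0.04],0]
    - [[0,0,-0.03],0]

```text
time_s: 30.83
tcp_pos: [0.4467, 0.3684, 0.156]
ee_rot: [[-0.123, -0.992, 0.003], [-0.992, 0.123, 0.002], [-0.003, -0.002, -1.0]]
wrist_force: [-0.3, 0.4, -0.3]
gripper_width: 0.915
gripper_force: 0.0
```

>>> apply_moves:
  moves:
    - [[0.01,0.02,-0.02],0]
    - [[0.01,0.035,0],0]
    - [[0.01,0.035,0],0]
    - [[0,0.02,0],0]
    - [[0,0,0],0]

```text
time_s: 31.25
tcp_pos: [0.3303, 0.3509, 0.1734]
ee_rot: [[-0.121, -0.993, -0.0], [-0.993, 0.121, 0.001], [-0.001, 0.0, -1.0]]
wrist_force: [0.2, -0.2, -0.0]
gripper_width: 0.917
gripper_force: 0.0
```

>>> apply_moves:
  moves:
    - [[0,0,0],0]
    - [[0,0,0],0]
    - [[0,0,0],0]
    - [[0,0,0],0]
    - [[0,0,0],0]

```text
time_s: 31.67
tcp_pos: [0.3338, 0.3517, 0.1717]
ee_rot: [[-0.124, -0.992, -0.0], [-0.992, 0.124, -0.001], [0.001, 0.0, -1.0]]
wrist_force: [0.3, 0.3, 0.9]
gripper_width: 0.921
gripper_force: 0.0
```

```bash
python3 - <<'E'
from h import *
st()
for k in range(2):
  for n in("top","side"):
    p=imaging.capture(n)
    for o in rollers(p):
        d=o[1]-C;print(n,o[0],o[1],(d@ex).round(4),(d@ey).round(4),o[2])
    if k: cv2.imwrite(f"pics/{n}4.png",p["frame"][150:,:])
E
```

```text
t 31.67 plate xy [-0.2563  0.287 ] z 0.1717 yaw 172.85 F [0.33 0.25 0.89] Fx 0.3 w 0.0801 0.0
top 0.94 [0.4478 0.3675] -0.1451 0.3164 -6.2
top 0.82 [ 0.6075 -0.0971] 0.0693 -0.1257 -7.5
top 0.78 [0.2611 0.2727] -0.319 0.1998 6.4
top 0.7 [ 0.8229 -0.0293] 0.275 -0.0325 34.3
top 0.69 [0.3161 0.1607] -0.251 0.0952 -18.1
side 0.95 [ 0.6094 -0.1004] 0.0716 -0.1287 -2.1
side 0.87 [0.2608 0.2892] -0.3213 0.2162 1.3
side 0.72 [0.6266 0.0266] 0.0734 -0.0006 -4.3
side 0.68 [0.4446 0.3685] -0.1484 0.317 -3.9
side 0.6 [ 0.8198 -0.009 ] 0.2695 -0.0127 30.2
side 0.57 [0.3185 0.1872] -0.2518 0.1218 -21.0
top 0.98 [0.6247 0.0271] 0.0715 -0.0003 -5.8
top 0.9 [0.4475 0.3657] -0.1451 0.3145 -7.5
top 0.89 [0.316  0.1597] -0.2509 0.0942 -18.8
top 0.81 [0.261  0.2735] -0.3192 0.2006 4.6
top 0.62 [ 0.6083 -0.0974] 0.0701 -0.1259 -8.4
top 0.61 [ 0.8234 -0.0293] 0.2755 -0.0324 34.8
top 0.16 [ 0.659 -0.427] 0.1601 -0.447 -73.6
side 0.8 [0.2602 0.2892] -0.3219 0.2161 3.0
side 0.65 [0.446  0.3696] -0.1471 0.3182 -4.6
side 0.63 [ 0.6082 -0.1012] 0.0705 -0.1297 -3.6
side 0.61 [ 0.822  -0.0119] 0.272 -0.0153 30.7
side 0.57 [0.3187 0.1888] -0.2518 0.1234 -19.8
side 0.56 [0.6268 0.0281] 0.0734 0.0009 -3.4
```

View pics/side4.png

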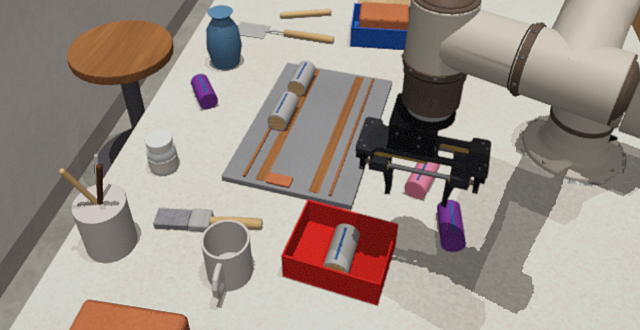

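The rejected roller lies in the red bin at (342,248), and the two good ones lie in the far rest at (283,110) and (301,78). All three are still, nothing else has moved, and the gripper touches nothing.

```bash
python3 -c "
from h import *
print(r.finish_job())"
```

```text
the job is handed in; nothing more can be done
None
```

I handed the job in: all three rollers were rolled into the far rest, the left one proved unbalanced (about 2 N, reversing mid-way) and now lies in the red bin, and the two good ones are still in the far rest; the verdict was not shown.

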